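# Pull the cell carrier from its dock and hold it over the light pad

### The arm

A 7-joint arm with a two-finger parallel gripper is mounted at the origin on the work surface. World frame = base frame: x ahead of the robot, y to its left, z up, the work surface at z = 0. Lengths are in m, angles in rad, forces in N, time in s.
With the tool pointing down it reaches from about 0.4 to 0.75 m from the base axis. Payload 19.5 kg.
Tool frame: the origin (TCP) lies at the very end of the fingers, on their centre line; the grasp point (between the pads) lies 19 mm behind it; z points along the fingers, y is the line along which they close (so a half turn about z gives the same grasp; the last joint's range is limited). The gripper opens to 85 mm and grips with 20 to 120 N. Pads are 22 mm wide; open, the fingers measure 114 mm over their backs; the gripper's body (76 mm by 85 mm) begins 54 mm behind the grasp point. The pads swing forward as they close: fully open they stand 13 mm farther back than shut.
Start: joints at [-1.232, 0.707, -0.028, 1.485, 0.022, 0.951, -0.075], TCP at [0.214, 0.534, 0.231] pointing down, gripper open.
Joint ranges: [-2.71, 2.71], [-0.32, 2.16], [-1.57, 1.52], [0, 2.45], [-1.46, 4.6], [0, 2.02], [-2.83, 2.83]. Speed limits (rad/s): [1.89, 1.89, 2.57, 2.57, 3.01, 3.01, 3.01].

### API

Orientations are given as a unit quaternion [w, x, y, z].
In Python, from bench import arm, ungrasp, close, eyes, job gives the robot as it stands. Calls block until the motion is done:
- arm.goto(position, orientation): joint-space move of the TCP to a pose.
- arm.move_l(position, v=0.15, attitude=None): straight line of the TCP; attitude=None keeps the orientation; v is the mean speed in m/s.
- arm.movej(angles): joint-space move.
- ungrasp() and close(): open the fingers fully, or close them until they stop; the grip force is fixed at half the most.
- arm.dwell(seconds).
- arm.inverse_kinematics(position, orientation): joint angles nearest the present ones, or None.
- eyes.get_image(name): name is "side" or "top" or "wrist"; returns the picture (384x512x3 uint8, blue, green, red); there is no depth.
- eyes.camera_model(name): a dict with "camera_matrix" (3x3 intrinsics, pixels), "view" (4x4, takes a point from world to camera coordinates). Camera axes: x right, y up, looking along -z (the intrinsics and any distortion apply to the point x, -y, -z); pixel columns grow to the right and rows downward; lengths in m; the calibration is good to about 2 mm. The wrist camera is an equidistant fisheye: a pixel r from the principal point sees the ray r / f radians off the axis. A picture is of the moment at which its call begins: read the wrist's pose just before it. camera_model takes no time and is no camera call; for the wrist camera it gives the pose at the moment of the call.
A pose or a line that the arm cannot do raises arm.IKError and nothing moves.
- job.job_done(): hands the job in; it is judged then, once.
Readings, each from a call of its own:
- arm.get_time(): time.
- arm.get_joints(): joint angles.
- arm.get_joint_vel(): joint speeds.
- arm.get_effort(): joint torques, N m.
- arm.get_ee_pos(): TCP position.
- arm.get_tool_rot(): TCP orientation.
- arm.get_wrist_force(): force on the tool from outside, world axes, zero at the start.
- arm.get_torque(): the same for the moment, N m.
- arm.get_finger_gap(): finger opening in m.
- arm.get_grasp_force(): force on a finger pad.
Only numpy, scipy, OpenCV 4.12 (cv2) and the standard library are available. Lean on these libraries where they do the work, as an engineer would, in place of code of your own. Each camera call takes 0.05 s, during which the arm holds its last target. There are 200 camera calls.

### The job

Pull the blue-handled cell carrier straight up out of its sprung bay in the dock, then hold it in the gripper over the middle of the light pad, steady and level, with its foot about 10 cm above the pad, so the cells can be inspected. Keep it level all the way, leave the yellow-handled carrier seated, and do not push about or knock over the other things on the bench. Finish while still holding the carrier up there: do not put it down or let go.

Things in the scene. Friction and masses are not known exactly. Their poses are not given: they have to be found in the camera images.
- sample: the carrier to pull, BLUE handle, 0.14 to 0.28 kg: a metal plate 108 x 30 x 8 mm (long along its x) with four upright clear cells in a row (tops 54 mm above the plate's underside, nearest faces 20 mm from the middle), a central upright handle, and below a black plug foot 60 x 14 mm (19 mm over side ridges), 25 mm long. Origin: centre of the plate's underside, which rests on the dock's top; z up
- sample_handle (a point): middle of the blue handle grip of the carrier, 75 mm above the plate's underside. The grip block is 28 mm along the carrier's x, 16 mm along its y and 40 mm tall (20 mm above and below this point); pinch it across the 16 mm, along the carrier's y
- sample_foot (a point): centre of the underside of the blue-handled carrier's plug foot, 25 mm below the plate's underside. Sprung detent bars in the bay hold the foot: a straight upward pull of about 7 to 14 N, weight included, brings it past them within the first 15 mm; it is out of the bay after 25 mm
- reference: the twin carrier with the YELLOW handle, same shape, seated in the other bay 120 mm away; it stays. Its handle top stands 95 mm above the dock top, as does the blue one's: lift higher to pass over it. Origin and axes as for the blue one
- dock: cream two-bay cell dock, 160 (x) x 250 (y) x 55 mm, fixed to the bench. Origin: centre of its underside. The bays are slots in its top at y = +60 and -60 mm, 65 mm long (x) and 21 mm wide (y), 32 mm deep; which carrier sits in which varies
- pad: flat light pad, 170 x 170 mm and 12 mm high, fixed, glowing white panel in a grey frame. Origin: centre of its underside
- pad_top (a point): centre of the light pad's top face
- washbottle: loose bystander; off-white wash bottle with bent spout, 66 mm across, 200 mm tall, spout reaching 53 mm from its axis. Origin: centre of its underside
- beaker: loose bystander; glass beaker 68 mm across, 90 mm tall. Origin: centre of its underside
- cellbox: loose bystander; blue open box of spare cells, 60 x 100 x 30 mm, beyond the dock (far side from the robot). Origin: centre of its underside
- spare_cell: loose bystander; single clear cell with white stopper, 13 x 13 x 48 mm, standing beyond the light pad (far side from the robot). Origin: centre of its underside
- vial: loose bystander; small amber vial with black cap, 26 mm across, 55 mm tall, on the robot side of the dock. Origin: centre of its underside
- tweezers: loose bystander; steel tweezers lying on the robot side of the light pad, 127 mm long, 8 mm high. Origin: under their middle

How it is judged:
By the outcome, as a careful person would: the job done as asked, in the order asked, and still so for the second after the job is handed in, while the arm keeps its last pose, push and grip.
It also fails if it takes over 45 s, if anything falls off the work surface, if the arm or the gripper's body presses on something with over 40 N, if the wrist force passes 120 N, or if a joint passes its speed limit or range.

## Working session

There is one attempt and no reset: what is moved stays moved. The work goes in short steps, each a Python script; the robot and the scene stay as the last script left them, time stands still between calls to the robot, and variables do not carry over. Pictures are saved under pics/ and viewed, at most 10 in all, crops included, and the job is handed in when it is done.

```bash
mkdir -p pics; cat > h.py <<'E'
import numpy as np, cv2
from bench import arm, ungrasp, close, eyes, job
def cast(m,uv,z):
    K=np.array(m["camera_matrix"]);V=np.array(m["view"])
    d=np.linalg.inv(K)@np.array([uv[0],uv[1],1.]); d=np.array([d[0],-d[1],-d[2]])
    R=V[:3,:3];c=-R.T@V[:3,3];d=R.T@d
    return c+d*(z-c[2])/d[2]
def proj(m,p):
    V=np.array(m["view"]);q=V[:3,:3]@np.array(p)+V[:3,3]
    q=np.array(m["camera_matrix"])@np.array([q[0],-q[1],-q[2]]);return q[:2]/q[2]
E
python3 - <<'E'
from h import *
for n in("top","side"):
    im=eyes.get_image(n);cv2.imwrite(f"pics/{n}0.png",im)
    m=eyes.camera_model(n);V=np.array(m["view"]);print(n,{k:v for k,v in m.items() if k!="view"},-V[:3,:3].T@V[:3,3])
    print(V.round(3))
    cv2.imwrite(f"pics/{n}0b.png",cv2.resize(im,(800,600)))
print(arm.get_tool_rot(),arm.get_time(),arm.get_finger_gap())
E
```

```text
top {'camera_matrix': array([[469.25857528,   0.        , 250.00958005],
       [  0.        , 469.25857528, 188.82638243],
       [  0.        ,   0.        ,   1.        ]])} [ 0.32890196 -0.00948881  1.46690778]
[[-0.005 -1.    -0.024  0.027]
 [ 0.986 -0.009  0.166 -0.567]
 [-0.166 -0.023  0.986 -1.392]
 [ 0.     0.     0.     1.   ]]
side {'camera_matrix': array([[402.16426175,   0.        , 251.42448473],
       [  0.        , 402.16426175, 188.49665819],
       [  0.        ,   0.        ,   1.        ]])} [ 0.44226833 -1.0037794   0.66370594]
[[ 0.992 -0.129  0.005 -0.571]
 [ 0.057  0.47   0.881 -0.138]
 [-0.116 -0.873  0.474 -1.139]
 [ 0.     0.     0.     1.   ]]
[-5.06093704e-05  1.89234106e-01  9.81931881e-01 -4.81721075e-04] 0.1 0.08561314216980045
```

View pics/top0b.png

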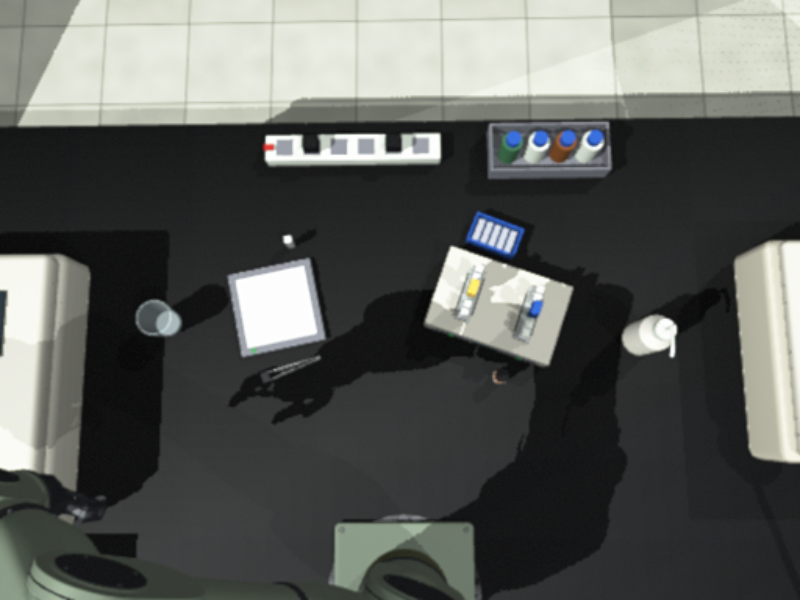

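View pics/side0b.png

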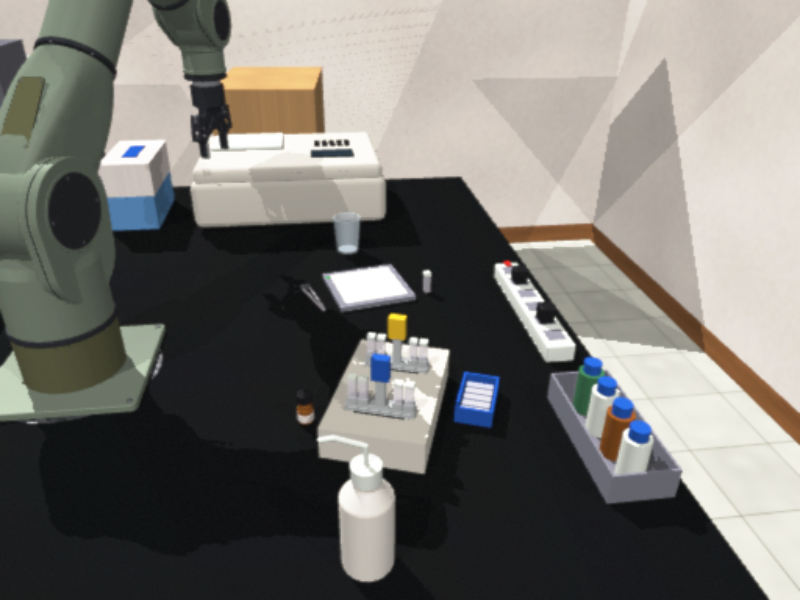

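The top view (800x600) shows the blue handle at (537,308), the yellow one at (473,288), the pad at (277,307), and the dock turned about 18°. The side view shows blue at (381,367) and yellow at (397,327). The vial is at (500,376) on the robot side of the dock.

```bash
cat > loc.py <<'E'
from h import *
M={n:eyes.camera_model(n) for n in("top","side")}
I={n:cv2.imread(f"pics/{n}0.png") for n in M}
H={n:cv2.cvtColor(I[n],cv2.COLOR_BGR2HSV) for n in M}
roi={"top":(270,380,155,240),"side":(200,300,190,265)}
def blob(n,lo,hi,roi):
    mk=cv2.inRange(H[n],lo,hi);z=np.zeros_like(mk);a,b,c,d=roi;z[c:d,a:b]=mk[c:d,a:b]
    k,l,s,ce=cv2.connectedComponentsWithStats(z);i=1+np.argmax(s[1:,4]);return ce[i],s[i],np.uint8(l==i)
def ray(m,uv):
    a,b=cast(m,uv,0),cast(m,uv,.3);return a,(b-a)/np.linalg.norm(b-a)
P={}
for c,lo,hi in(("blue",(105,150,50),(128,255,255)),("yellow",(18,150,80),(35,255,255))):
    uv={n:blob(n,lo,hi,roi[n]) for n in M}
    (a,d),(b,e)=[ray(M[n],uv[n][0]) for n in("top","side")]
    t=np.linalg.lstsq(np.c_[d,-e],b-a,rcond=None)[0];p,q=a+d*t[0],b+e*t[1];P[c]=(p+q)/2
    print(c,[(uv[n][0].round(1),uv[n][1]) for n in M],P[c].round(4),"gap",np.linalg.norm(p-q).round(4),"top@z.13",cast(M["top"],uv["top"][0],.13).round(4),"side@",cast(M["side"],uv["side"][0],.13).round(4))
v=P["yellow"]-P["blue"];print("sep",np.linalg.norm(v),"yaw of dock y-90:",np.degrees(np.arctan2(v[1],v[0]))-90)
for nm,lo,hi,r,z in(("pad",(0,0,100),(180,70,255),(140,212,160,232),.012),("dock",(0,0,90),(180,80,255),(265,372,150,240),.055)):
    ce,s,mk=blob("top",lo,hi,r)
    c=max(cv2.findContours(mk,0,2)[0],key=cv2.contourArea)[:,0]
    w=np.array([cast(M["top"],u,z)[:2] for u in c],np.float32);rc=cv2.minAreaRect(w);print(nm,s,rc,cv2.boxPoints(rc).round(3).tolist())
E
python3 loc.py
```

```text
blue [(array([318.1, 159.3]), array([298, 155,  35,  11, 120], dtype=int32)), (array([243., 235.]), array([238, 227,  12,  18, 185], dtype=int32))] [ 0.5867 -0.1821  0.1026] gap 0.1147 top@z.13 [ 0.6391 -0.1775  0.13  ] side@ [ 0.5247 -0.242   0.13  ]
yellow [(array([301. , 187.8]), array([299, 187,   5,   3,   8], dtype=int32)), (array([253.6, 208.4]), array([248, 200,  13,  18, 200], dtype=int32))] [ 0.5604 -0.1262  0.1286] gap 0.0091 top@z.13 [ 0.5555 -0.1258  0.13  ] side@ [ 0.5647 -0.1273  0.13  ]
sep 0.06707519471015234 yaw of dock y-90: 25.232981408018944
pad [ 146  165   62   64 2915] ((0.5525034070014954, 0.25630468130111694), (0.17167076468467712, 0.17156973481178284), 11.583821296691895) [[0.45100000500679016, 0.3230000138282776], [0.4860000014305115, 0.1550000011920929], [0.6539999842643738, 0.1899999976158142], [0.6190000176429749, 0.3580000102519989]]
dock [ 272  157   95   77 4349] ((0.5456730127334595, -0.18496528267860413), (0.25405922532081604, 0.16699808835983276), 70.21459197998047) [[0.42399999499320984, -0.2759999930858612], [0.5809999704360962, -0.3330000042915344], [0.6669999957084656, -0.09399999678134918], [0.5099999904632568, -0.03700000047683716]]
```

The pad (171 mm square, centre (0.5525, 0.256)) and the dock (254x167 mm, yaw about -19.8°) agree with their given sizes. The handle masks in the top view are wrong: the blue one caught the cell box and the yellow one is too tight. I'll fix both.

```bash
sed -i 's/"top":(270,380,155,240)/"top":(285,360,173,225)/; s/(18,150,80),(35,255,255)/(15,100,80),(38,255,255)/; s/(105,150,50)/(105,120,40)/' loc.py; python3 loc.py | head -3; python3 - <<'E'
import cv2
im=cv2.imread("pics/top0.png")[150:240,265:375];cv2.imwrite("pics/c1.png",cv2.resize(im,None,fx=7,fy=6.5,interpolation=cv2.INTER_CUBIC)[:600])
E
```

```text
blue [(array([342.1, 197.4]), array([338, 193,   9,  10,  61], dtype=int32)), (array([243.1, 234.9]), array([237, 226,  13,  19, 202], dtype=int32))] [ 0.5255 -0.2426  0.1308] gap 0.0017 top@z.13 [ 0.5265 -0.2428  0.13  ] side@ [ 0.5248 -0.2416  0.13  ]
yellow [(array([302.5, 183.9]), array([299, 179,   8,  11,  62], dtype=int32)), (array([253.6, 208.4]), array([248, 200,  13,  18, 202], dtype=int32))] [ 0.5654 -0.1303  0.1318] gap 0.0022 top@z.13 [ 0.5669 -0.1305  0.13  ] side@ [ 0.5647 -0.1277  0.13  ]
sep 0.1191776150246399 yaw of dock y-90: -19.577979757854166
```

View pics/c1.png

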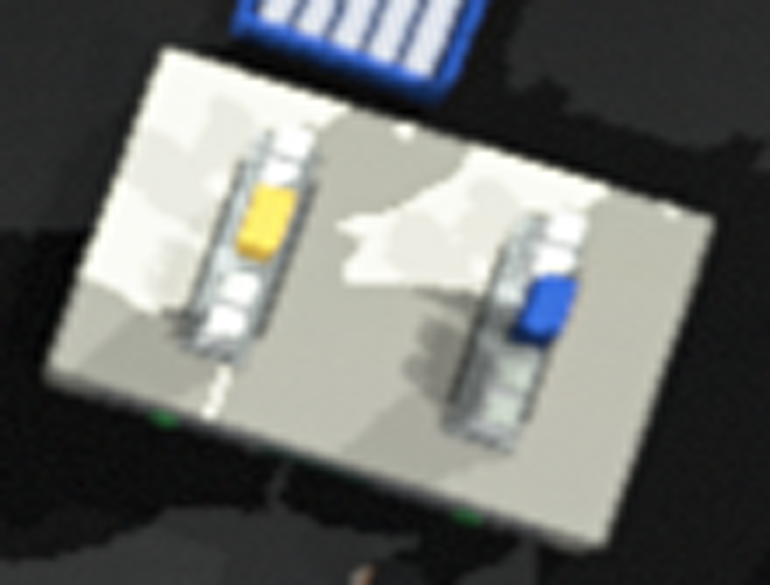

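The checks hold: blue handle at (0.5255, -0.2426, 0.131) against an expected z of 0.13, separation 119 mm, and yaw -19.6° from both the handles and the dock. Next I hover above it and cross-check with the wrist camera.

```bash
cat >> h.py <<'E'
from scipy.spatial.transform import Rotation
def quat(yaw):  # tool down, tool y at angle yaw+90deg
    y=np.array([-np.sin(yaw),np.cos(yaw),0]);z=np.array([0,0,-1.])
    q=Rotation.from_matrix(np.c_[np.cross(y,z),y,z]).as_quat();return [float(v) for v in q[[3,0,1,2]]]
YAW=np.radians(-19.7)
E
python3 - <<'E'
from h import *
q=quat(YAW);print(q)
arm.goto([.5255,-.2426,.27],q)
print(arm.get_time(),arm.get_joints(),arm.get_ee_pos(),arm.get_finger_gap())
m=eyes.camera_model("wrist");im=eyes.get_image("wrist");cv2.imwrite("pics/w1.png",im)
K=np.array(m["camera_matrix"]);V=np.array(m["view"]);R=V[:3,:3];c=-R.T@V[:3,3];print(K.round(1).tolist(),c,R[2])
h=cv2.cvtColor(im,cv2.COLOR_BGR2HSV)
for nm,lo,hi in(("b",(105,120,40),(128,255,255)),("y",(15,100,80),(38,255,255))):
    k,l,s,ce=cv2.connectedComponentsWithStats(cv2.inRange(h,lo,hi))
    for i in range(1,k):
        if s[i,4]<100: continue
        u=(ce[i]-K[:2,2])/K[0,0];t=np.linalg.norm(u);d=np.array([u[0]/t*np.sin(t),-u[1]/t*np.sin(t),-np.cos(t)]);d=R.T@d
        print(nm,s[i],ce[i].round(1),[(c+d*(z-c[2])/d[2]).round(4).tolist() for z in(.13,.15)])
# joints at the pad
for a in(-19.7,0,20,11.6,-40,-60):
    print(a,arm.inverse_kinematics([.5525,.2563,.25],quat(np.radians(a))),arm.inverse_kinematics([.5525,.2563,.197],quat(np.radians(a))) is not None)
E
```

```text
[0.0, 0.17106936486110258, 0.9852589874779214, 0.0]
3.0417 [ 0.42533199  0.67292238 -0.09945606  1.40494961  0.07034233  1.0671424
  1.54146226] [ 0.52583435 -0.24186197  0.26999611] 0.08539486285232782
[[297.3, 0.0, 252.7], [0.0, 297.3, 189.4], [0.0, 0.0, 1.0]] [ 0.46154808 -0.21895162  0.41137111] [-0.25199249  0.08908075  0.96362047]
b [242 163  17  36 595] [250.1 180.8] [[0.5261, -0.2444, 0.13], [0.5216, -0.2426, 0.15]]
b [ 288  229   73   45 1027] [312.8 251.6] [[0.6223, -0.2074, 0.13], [0.6109, -0.2083, 0.15]]
y [354 164  28  34 790] [367.7 180.4] [[0.5659, -0.1306, 0.13], [0.5585, -0.1369, 0.15]]
y [478 295  34  21 182] [494.4 304.5] [[0.8493, 0.0588, 0.13], [0.8218, 0.0391, 0.15]]
y [385 341  34  23 225] [401.7 352.4] [[0.8486, -0.1202, 0.13], [0.8211, -0.1272, 0.15]]
-19.7 [-0.46042758  0.74349476 -0.05711766  1.31874052  0.0438122   1.08056939
  0.70383498] True
0 [-0.41983414  0.74483791 -0.14499394  1.31713055  0.11084044  1.08741637
  0.99233741] True
20 [-0.37874056  0.74868881 -0.23450784  1.31550009  0.17862445  1.09776209
  1.28578876] True
11.6 [-0.3959461   0.74676656 -0.19692451  1.31618264  0.15022661  1.0930046
  1.16243375] True
-40 [-0.50608558  0.74487601  0.04174616  1.32054698 -0.03213746  1.07681966
  0.41251928] True
-60 [-0.55362663  0.74964713  0.14552178  1.3224188  -0.11241913  1.07746977
  0.13024503] True
```

View pics/w1.png

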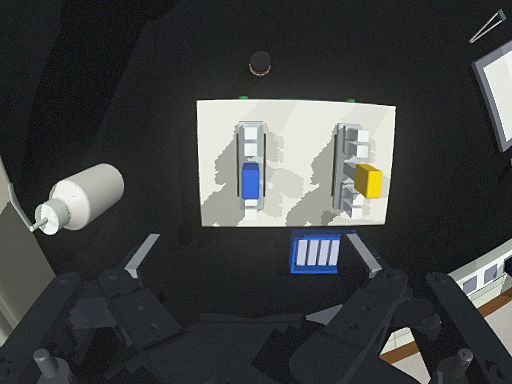

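The wrist view shows the blue handle upright at (250,181), aligned with the closing line. It casts to (0.526, -0.244), within 2 mm of the earlier estimate, and the fingers are clear of the bottle at (80,195). I'll descend, grip, and test the pull gently.

```bash
python3 - <<'E'
from h import *
x,y=.5258,-.2433
arm.move_l([x,y,.2],v=.12,attitude=quat(YAW))
arm.move_l([x,y,.113],v=.06)
print("down",arm.get_time(),arm.get_ee_pos(),arm.get_wrist_force())
close()
print("grip",arm.get_time(),arm.get_finger_gap(),arm.get_grasp_force(),arm.get_ee_pos(),arm.get_wrist_force(),arm.get_torque())
if .012<arm.get_finger_gap()<.02:
    for z in(.118,.123,.13,.15):
        arm.move_l([x,y,z],v=.03)
        print(z,arm.get_time(),arm.get_ee_pos(),arm.get_wrist_force().round(2),arm.get_finger_gap())
for n in("side","wrist"): cv2.imwrite(f"pics/{n}2.png",eyes.get_image(n))
cv2.imwrite("pics/s2.png",cv2.resize(cv2.imread("pics/side2.png")[150:310,180:380],(800,600)))
E
```

```text
down 5.425 [ 0.52593257 -0.24333861  0.11327778] [ 1.24860478  0.31132134 -0.05723105]
grip 6.0583 0.015412006004247912 58.830605149269104 [ 0.52574428 -0.24354176  0.11307591] [-0.17861176 -1.23827859  1.40354333] [-0.40717136  0.22635424  0.0109829 ]
0.118 6.375 [ 0.52560253 -0.24321537  0.11820782] [-2.61  0.35  1.02] 0.015396609232599388
0.123 6.6917 [ 0.52589084 -0.24336839  0.12352979] [-2.59  0.71  6.34] 0.01533806814271479
0.13 7.075 [ 0.5260774  -0.24324857  0.13019229] [-0.89 -0.25 -2.18] 0.01519390798932441
0.15 7.8917 [ 0.52573806 -0.24328724  0.14987279] [-0.5   0.36 -1.37] 0.015244101420401345
```

View pics/s2.png

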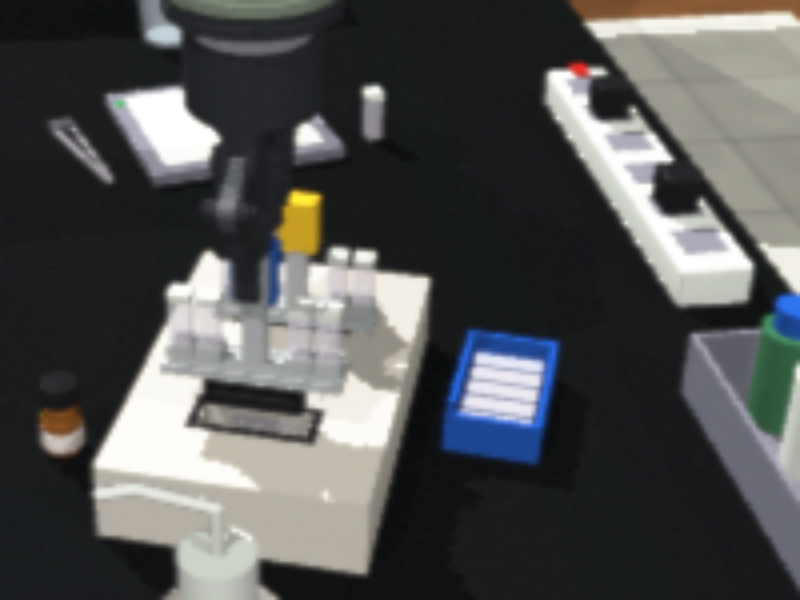

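The carrier is out of its bay and looks level: the black foot at (253,395) hangs above the empty slot at (255,415), the wrist carries about 1.5-2 N, and yellow is still seated. I'll lift over the yellow handle and carry it to the pad.

```bash
python3 - <<'E'
from h import *
arm.move_l([.5258,-.2433,.285],v=.1)
arm.move_l([.5525,.2563,.285],v=.15)
arm.move_l([.5525,.2563,.197],v=.08)
arm.dwell(.5)
print(arm.get_time(),arm.get_ee_pos(),arm.get_tool_rot(),arm.get_wrist_force(),arm.get_torque(),arm.get_finger_gap(),arm.get_grasp_force())
for n in("side","top","wrist"): cv2.imwrite(f"pics/{n}3.png",eyes.get_image(n))
m=eyes.camera_model("side")
ca,sa=np.cos(YAW),np.sin(YAW);o=np.array([.5525,.2563,.137])
for nm,p in(("foot",(0,0,-.025)),("foot+x",(.03,0,-.025)),("foot-x",(-.03,0,-.025)),("plate+x",(.054,-.015,0)),("plate-x",(-.054,-.015,0))):
    print(nm,proj(m,o+[ca*p[0]-sa*p[1],sa*p[0]+ca*p[1],p[2]]).round(1))
cv2.imwrite("pics/s3.png",cv2.resize(cv2.imread("pics/side3.png")[110:215,180:320],(800,600),interpolation=cv2.INTER_CUBIC))
cv2.imwrite("pics/t3.png",cv2.resize(cv2.imread("pics/top3.png"),(800,600)))
E
```

```text
14.725 [0.55250422 0.25628702 0.19700746] [-3.25118185e-06  1.71085716e-01  9.85256148e-01 -1.16438823e-06] [-0.33271628 -0.42468258 -1.38925721] [-0.05937616  0.01789477  0.08001667] 0.01549704625132101 60.073710680007935
foot [235.  155.5]
foot+x [243.5 156.3]
foot-x [226.5 154.7]
plate+x [249.5 151.8]
plate-x [218.3 149. ]
```

View pics/s3.png

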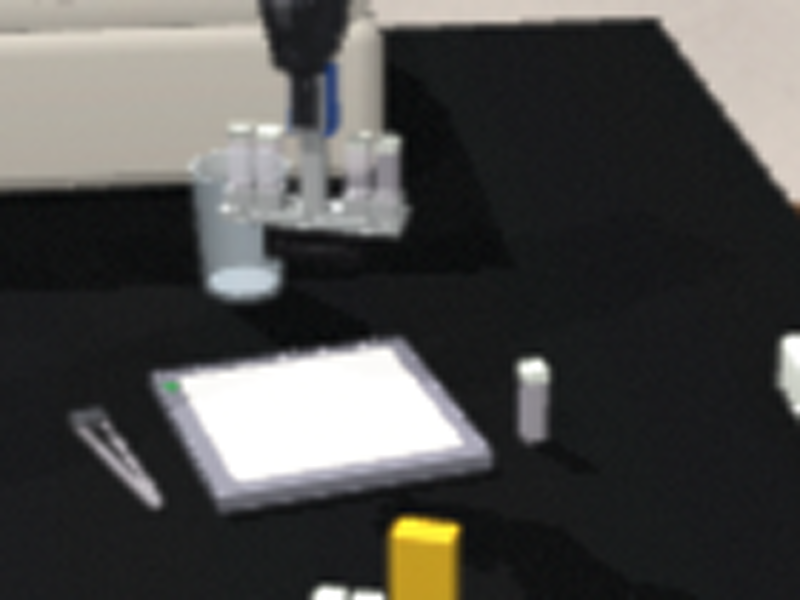

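View pics/t3.png

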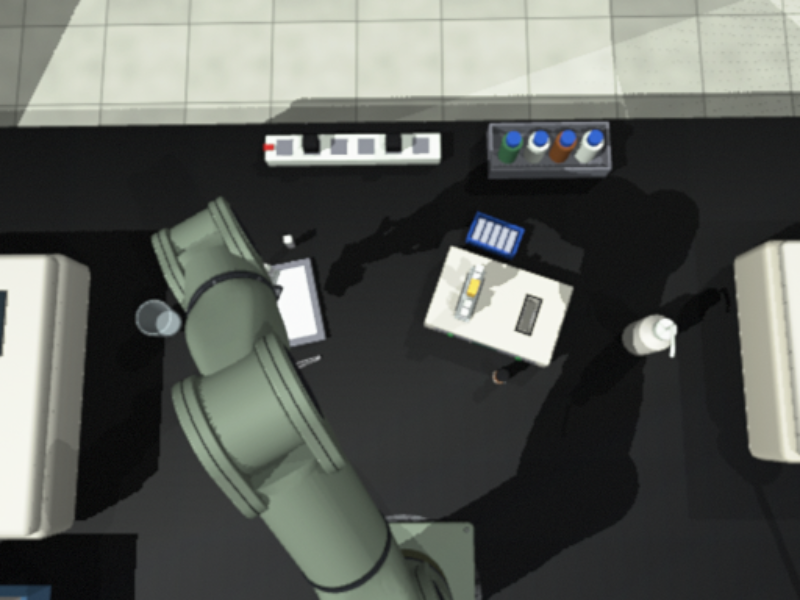

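The carrier hangs over the pad with its foot at side-view row ~156, against a predicted 155.5, so it did not slip. The bystanders haven't moved, the blue bay is empty and yellow is seated. One check on tilt: I'll compare the observed image slopes with the predicted level ones.

```bash
python3 - <<'E'
from h import *
m=eyes.camera_model("side");ca,sa=np.cos(YAW),np.sin(YAW);o=np.array([.5525,.2563,.137])
P=lambda x,y,z,t=0:proj(m,o+[ca*(x*np.cos(t))-sa*y,sa*x+ca*y,z-x*np.sin(t)])
for t in(0,.02,.04):
    for nm,y,z in(("plate",-.015,0),("celltop",0,.054)):
        a,b=P(-.045,y,z,t),P(.045,y,z,t);print(t,nm,a.round(1),b.round(1),"slope",((b-a)[1]/(b-a)[0]).round(4))
im=eyes.get_image("side");g=im.max(2).astype(float)
# plate lower edge: subpixel strongest downward fall per column; median of pairwise slopes
from scipy.stats import theilslopes
for nm,r0,r1,c0,c1 in(("plate",146,156,222,249),):
    d=np.diff(g[r0:r1,c0:c1],axis=0);w=np.clip(-d,0,None)
    rows=(w**2*np.arange(r0+.5,r1-1)[:,None]).sum(0)/(w**2).sum(0)
    print(nm,theilslopes(rows,np.arange(c0,c1)),rows.round(1))
E
```

```text
0 plate [220.9 149.2] [246.8 151.5] slope 0.0902
0 celltop [221.6 132.5] [247.8 134.7] slope 0.0822
0.02 plate [220.8 149. ] [246.8 151.8] slope 0.1093
0.02 celltop [221.6 132.3] [247.8 135. ] slope 0.1017
0.04 plate [220.8 148.7] [246.8 152. ] slope 0.1285
0.04 celltop [221.6 132. ] [247.8 135.2] slope 0.1213
plate TheilslopesResult(slope=np.float64(0.09721816193507764), intercept=np.float64(126.84147640418765), low_slope=np.float64(0.08482281298673418), high_slope=np.float64(0.1159221863337469)) [148.6 146.5 147.8 147.9 148.6 148.8 148.9 149.3 149.3 149.4 149.6 149.7
 149.7 149.7 149.7 149.8 149.1 149.2 150.3 150.4 150.4 150.6 150.7 150.6
 150.6 150.6 150.8]
```

The tilt is about 0.4°, so the carrier is level, and its height agrees to about 1 mm. I'm handing in.

```bash
python3 -c "
from h import *
print(arm.get_time(),abs(arm.get_joint_vel()).max(),arm.get_finger_gap());print(job.job_done())"
```

```text
14.925 0.0012607449140827477 0.015575261849881974
the job is handed in; nothing more can be done
None
```

The job is handed in at 14.9 s: the blue-handled carrier was pulled from its bay and is held steady over the pad's centre, level to about 0.4° along its length with its foot about 10 cm above the pad; yellow stayed seated and no bystander visibly moved.

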